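Hold the star's suction gate half open

TASK

The brass star frame is next to be ground, so the suction hood it stands in front of needs half draught: take the pull grip on top of that hood's spring-closed gate, ease the gate up gently to half open without pulling it wide open on the way, and hold it there. The gate shuts itself if let go, so finish while still holding it steady at half. Leave the other two gates shut and do not disturb the brass pieces, tools and tins on the bench.

Things in the scene. Friction and masses are not known exactly. Their poses are not given: they have to be found in the camera images.
- star: the workpiece: open brass frame shaped as a six-pointed star, thin upright sheet walls, open top and bottom, 140 mm from point to opposite point, 60 mm high. Origin: centre of its underside. It stands on the bench in front of one of the three hoods. Not to be touched.
- hexagon: bystander: open brass frame shaped as a plain hexagon, 110 mm across its corners, 60 mm high, in front of another hood; origin at the centre of its underside
- scroll: bystander: flat S-shaped brass scroll bracket, 160 mm long, 18 mm high, in front of the remaining hood; origin at the centre of its underside
- disc_a: bystander: flap grinding disc, 115 mm across, 13 mm high, lying on the bench left of the hoods
- disc_b: bystander: the same sort of disc, lying on the first one
- paste_can: bystander: steel can of polishing paste, 56 mm across, 85 mm high, standing behind the gates between the left and middle branch ducts
- cup_brush: bystander: wire cup brush, 60 mm across, 48 mm high, behind the gates between the middle and right branch ducts
- grinder: bystander: cordless angle grinder, 300 mm long, 85 mm high, on the bench right of the hoods
- gate_left (a joint): height to which the left (+y) gate's blade is lifted: 0 = shut (as at the start), 0.080 m = fully open, so 0.040 m = half. It slides straight up. A spring pulls it shut with a force that rises with the lift: with the blade's weight about 6.5 N just off its seat, 14 N at half, 21 N fully open (plus about 1 N friction). It drops shut when let go.
- grip_left (a point): centre of the left (+y) gate's pull grip, 206 mm above the bench when shut, rising with the gate: a level black bar 78 mm long (point y, along the row of gates), 16 thick (point x, away from the robot), 20 high, on two end posts 56 mm apart; 40 mm below its centre is the top of a steel crosshead. Long faces free; a thin scale with marks for shut, half, open stands 73 mm to +y and 49 mm above a shut grip.
- place_left (a point): point on the bench surface where work stands in front of the left (+y) hood, 195 mm from its gate towards the robot (-x of the ducting); the piece standing there is within 20 mm of it. Same axes as the grip points.
- gate_middle (a joint): height to which the middle gate's blade is lifted: 0 = shut (as at the start), 0.080 m = fully open, so 0.040 m = half. It slides straight up. A spring pulls it shut with a force that rises with the lift: with the blade's weight about 6.5 N just off its seat, 14 N at half, 21 N fully open (plus about 1 N friction). It drops shut when let go.
- grip_middle (a point): centre of the middle gate's pull grip, 206 mm above the bench when shut, rising with the gate: a level black bar 78 mm long (point y, along the row of gates), 16 thick (point x, away from the robot), 20 high, on two end posts 56 mm apart; 40 mm below its centre is the top of a steel crosshead. Long faces free; a thin scale with marks for shut, half, open stands 73 mm to +y and 49 mm above a shut grip.
- place_middle (a point): point on the bench surface where work stands in front of the middle hood, 195 mm from its gate towards the robot (-x of the ducting); the piece standing there is within 20 mm of it. Same axes as the grip points.
- gate_right (a joint): height to which the right (-y) gate's blade is lifted: 0 = shut (as at the start), 0.080 m = fully open, so 0.040 m = half. It slides straight up. A spring pulls it shut with a force that rises with the lift: with the blade's weight about 6.5 N just off its seat, 14 N at half, 21 N fully open (plus about 1 N friction). It drops shut when let go.
- grip_right (a point): centre of the right (-y) gate's pull grip, 206 mm above the bench when shut, rising with the gate: a level black bar 78 mm long (point y, along the row of gates), 16 thick (point x, away from the robot), 20 high, on two end posts 56 mm apart; 40 mm below its centre is the top of a steel crosshead. Long faces free; a thin scale with marks for shut, half, open stands 73 mm to +y and 49 mm above a shut grip.
- place_right (a point): point on the bench surface where work stands in front of the right (-y) hood, 195 mm from its gate towards the robot (-x of the ducting); the piece standing there is within 20 mm of it. Same axes as the grip points.

How it is judged:
At the end, for the whole second after the job is handed in: the gate of the hood in front of which the star stands is held by the fingers (more than 4 N of contact) at rest (below 20 mm/s), lifted 32 to 48 mm of its 80 mm; the other two gates are shut (below 6 mm) (((horizontal distance between star and place_left below 0.08 m and value of joint gate_left between 0.032 and 0.048 m and velocity of joint gate_left between -0.02 and 0.02 m/s and contact force between the fingers and gate_left above 4 N and value of joint each of gate_middle, gate_right below 0.006 m) or (horizontal distance between star and place_middle below 0.08 m and value of joint gate_middle between 0.032 and 0.048 m and velocity of joint gate_middle between -0.02 and 0.02 m/s and contact force between the fingers and gate_middle above 4 N and value of joint each of gate_left, gate_right below 0.006 m) or (horizontal distance between star and place_right below 0.08 m and value of joint gate_right between 0.032 and 0.048 m and velocity of joint gate_right between -0.02 and 0.02 m/s and contact force between the fingers and gate_right above 4 N and value of joint each of gate_left, gate_middle below 0.006 m))); the arm keeps its last pose, push and grip.
It fails at once if a gate of a hood without the star is opened (8 mm or more) ((not (horizontal distance between star and place_left below 0.08 m) and value of joint gate_left above 0.008 m) or (not (horizontal distance between star and place_middle below 0.08 m) and value of joint gate_middle above 0.008 m) or (not (horizontal distance between star and place_right below 0.08 m) and value of joint gate_right above 0.008 m)).
It fails at once if the gate is pulled wide open (beyond 62 mm of 80 mm) (value of joint any of gate_left, gate_middle, gate_right above 0.062 m).
It fails at once if the gate is jerked up (faster than 0.25 m/s) (velocity of joint any of gate_left, gate_middle, gate_right above 0.25 m/s).
It fails at once if the star or a bystander is pushed more than 20 mm from its place (distance of any of star, hexagon, scroll, disc_a, disc_b, paste_can, cup_brush, grinder from where it was at the start of the episode above 0.02 m).
It also fails if it takes over 32 s, if anything falls off the work surface, if the arm or the gripper's body presses on something with over 40 N, if the wrist force passes 120 N, or if a joint passes its speed limit or range.

ROBOT

A 6-joint arm with a two-finger parallel gripper is mounted at the origin on the work surface. World frame = base frame: x ahead of the robot, y to its left, z up, the work surface at z = 0. Lengths are in m, angles in rad, forces in N, time in s.
With the tool pointing down it reaches from about 0.275 to 0.725 m from the base axis. Payload 15.9 kg.
Tool frame: the origin (TCP) lies midway between the tips of the shut fingers; the grasp point (between the pads) lies 19 mm behind it; x points along the fingers, z is the direction in which the jaws open and shut, and the axes are right-handed (so a half turn about x gives the same grasp; the last joint's range is limited). The gripper opens to 85 mm and grips with 20 to 120 N. Pads are 22 mm wide; open, the fingers measure 114 mm over their backs; the gripper's body (76 mm by 85 mm) begins 54 mm behind the grasp point. The pads swing forward as they close: fully open they stand 13 mm farther back than shut.
Start: joints at [1.147, 0.213, -0.034, 1.323, 0, 1.571], TCP at [0.206, 0.456, 0.231] pointing down, gripper open.
Joint ranges: [-2.98, 2.98], [-0.74, 1.72], [-1.14, 1.35], [-2.1, 2.04], [-1.57, 1.44], [-3.14, 3.14]. Speed limits (rad/s): [1.89, 1.89, 2.39, 2.57, 3.14, 3.14].

INTERFACE

Orientations are given as a rotation vector (axis times angle).
In Python, from station import bot gives the robot as it stands.
- The arm moves only by the tool play_rows, never from a script. Its arguments are lists of equal length, an entry for each row: "travel": the shift along the tool's x, y, z in cm, a list of three; "dr": the turn, a rotation vector about the tool's x, y, z in rad, a list of three; "claw": the opening, from 0 (shut) to 1 (fully open). A call has 1 to 20 rows; each row shifts and turns the commanded pose from where the row before left it, along the tool's axes as they then stand; what a row does not reach is not made up. A row lasts 1/10 s, in which the tool goes at most 50 mm and 8.59 degrees, less where a joint would pass 70% of its speed; a pose out of reach is approached as far as the arm can. A call is refused whole if a number of a shift passes 5 or a number of a turn 0.15, either way. A call with a gripper value outside its range is refused whole. The fingers move at their own pace and stop on an object; the grip force is fixed at half the most. Time passes only in rows, so rows that do not move let the fingers close. It gives the time, the measured TCP pose, the force and the opening at its end, in the units of the state.
- bot.read_state(): the state, without advancing time (a new reading comes with each control period).
- bot.camera(name): name is "side" or "top"; returns a dict with "image" (400x640x3 uint8, red, green, blue), "range_z" (400x640 float32, m along the optical axis (not along the pixel's ray), 0 where there is no reading), "vfov" (degrees; the focal length in pixels is half the picture's height over the tangent of half this angle, whatever the lens; pixels are square), "cx", "cy" (the principal point, pixels), "distortion" ([k1, k2, p1, p2, k3] as OpenCV has them; the pictures are not rectified), "view" (4x4, takes a point from world to camera coordinates). Camera axes: x right, y down, z forward; pixel columns grow to the right and rows downward; lengths in m; the calibration is good to about 2 mm. A picture is of the moment at which its call begins.
- bot.job_done(): hands the job in, once; it reports no verdict.
Trained networks look in a picture, given as the dict that the camera call returned (one of the last four; its "shot" number tells which), for a name from the list of things; names that differ only in an ending like _2 or _b are one class to them, and where a whole thing is asked for, a point or a joint stands for the part that bears it (a point fixed in the world has none). Each returns a list of dicts, best first, with "p" (0 to 1); they miss things now and then, are a little off and sometimes report something else, mostly with a low value. They report only what shows in the picture. A call takes as long as a camera call.
- bot.outline_of(picture, name): "pixels" (400x640 bool, what is visible of it) and "point" ([column, row] as shares, 0 to 1, of the picture: columns of its width, rows of its height, amid what is visible of it).
- bot.landmark_of(picture, name): "point" ([column, row] as shares, 0 to 1, of the picture: columns of its width, rows of its height: a listed point, or the origin of a listed thing).
The state is a dict: "time": time; "qpos": joint angles; "joint_velocities": joint speeds; "joint_torque": joint torques, N m; "eef_pos": TCP position; "orientation": TCP orientation; "ft_force": force on the tool from outside, world axes, zero at the start; "moment": the same for the moment, N m; "width": finger opening in m.
Only numpy, scipy, OpenCV 4.12 (cv2) and the standard library are available. Lean on these libraries where they do the work, as an engineer would, in place of code of your own. Each camera call takes 0.05 s, during which the arm holds its last target.

## Working session

There is one attempt and no reset: what is moved stays moved. The work goes in short steps, Python scripts to look and compute and a tool call to move; the robot and the scene stay as the last step left them, time stands still between calls to the robot, and variables do not carry over. Pictures are saved under pics/ and viewed, and the job is handed in when it is done.

Besides the shell and the picture viewer there is one more tool, called after "Call:" as name(argument=value, ...), one argument or row to a line, values as JSON. play_rows: Moves the arm, as the interface text tells. Its arguments: {"type":"object","properties":{"travel":{"type":"array"},"dr":{"type":"array"},"claw":{"type":"array"}},"required":["travel","dr","claw"]}

```bash
mkdir -p pics; ls; cat > h.py <<'E'
from station import bot
import numpy as np, cv2
def K(c):
    f=200/np.tan(np.radians(c['vfov']/2)); return np.array([[f,0,c['cx']],[0,f,c['cy']],[0,0,1]])
def world(c,u,v,z):
    p=cv2.undistortPoints(np.array([[[u,v]]],float),K(c),np.array(c['distortion']))[0,0]
    V=np.linalg.inv(c['view']); return (V@np.array([p[0]*z,p[1]*z,z,1]))[:3]
def save(c,n): cv2.imwrite('pics/'+n,c['image'][:,:,::-1])
E
python3 - <<'E'
from h import *
s=bot.read_state()
print({k:np.round(v,3) for k,v in s.items()})
for n in ('side','top'):
    c=bot.camera(n); save(c,n+'1.png'); 
    print(n,c['vfov'],c['distortion'],np.round(np.linalg.inv(c['view']),2).tolist())
    for t in ('star','hexagon','scroll','grip_left','grip_middle','grip_right','place_left','place_middle','place_right'):
        for d in bot.landmark_of(c,t)[:2]:
            u,v=d['point'][0]*640,d['point'][1]*400
            z=c['range_z'][min(399,int(v)),min(639,int(u))]
            print(n,t,round(d['p'],2),round(u,1),round(v,1),np.round(world(c,u,v,z),3))
E
```

```text
pics
{'time': np.float64(0.0), 'qpos': array([ 1.147,  0.213, -0.035,  1.324, -0.   ,  1.571]), 'joint_velocities': array([ 0.001, -0.001, -0.002, -0.   ,  0.   ,  0.   ]), 'joint_torque': array([-1.0000e-03, -6.8616e+01,  4.8712e+01,  1.7000e-02,  0.0000e+00,
       -0.0000e+00]), 'eef_pos': array([0.205, 0.455, 0.231]), 'orientation': array([-0.892,  1.381,  0.891]), 'ft_force': array([-0.209,  0.964,  1.204]), 'moment': array([ 0.02 , -0.042, -0.033]), 'width': np.float64(0.085)}
side 48.836183957406334 [-0.06659594  0.          0.          0.          0.        ] [[0.89, -0.23, 0.39, 0.1], [-0.46, -0.42, 0.78, -0.92], [-0.01, -0.88, -0.48, 0.71], [0.0, 0.0, 0.0, 1.0]]
side star 0.82 317.3 307.1 [ 0.425 -0.263  0.053]
side star 0.26 248.2 237.1 [0.407 0.152 0.001]
side hexagon 0.91 276.4 265.0 [ 0.407 -0.075  0.049]
side scroll 0.64 248.0 233.7 [0.409 0.155 0.011]
side grip_left 0.71 298.9 151.9 [0.725 0.471 0.096]
side grip_middle 0.18 437.2 342.1 [ 0.583 -0.472  0.061]
side grip_right 0.92 392.3 208.8 [ 0.65  -0.209  0.213]
top 42.473472161556764 [-0.17143736  0.          0.          0.          0.        ] [[0.01, -0.98, 0.19, 0.29], [-1.0, -0.0, 0.02, -0.01], [-0.02, -0.19, -0.98, 1.45], [0.0, 0.0, 0.0, 1.0]]
top star 0.98 415.2 237.0 [ 0.45  -0.222  0.004]
top hexagon 0.59 345.5 245.2 [ 0.426 -0.024  0.004]
top scroll 0.62 272.2 251.2 [0.409 0.183 0.002]
top grip_left 0.88 257.4 169.4 [0.595 0.198 0.212]
top grip_middle 0.71 414.9 237.8 [ 0.448 -0.221  0.004]
top grip_middle 0.59 334.8 159.9 [0.62  0.005 0.211]
top grip_right 0.64 413.9 146.6 [ 0.654 -0.193  0.214]
top grip_right 0.43 347.9 243.6 [ 0.431 -0.031 -0.001]
top place_middle 0.67 294.6 158.0 [0.657 0.116 0.089]
top place_right 0.43 487.8 179.0 [ 0.603 -0.42   0.073]
```

View pics/side1.png

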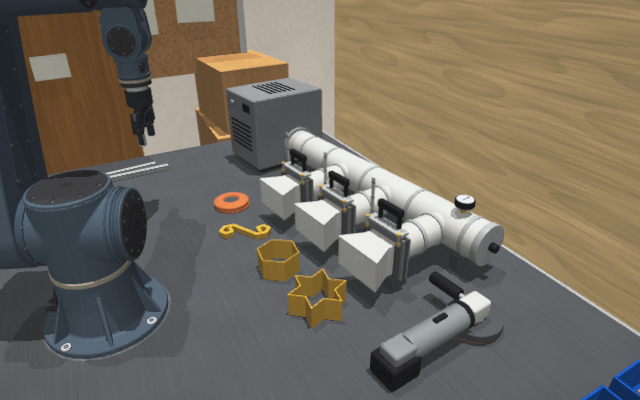

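View pics/top1.png

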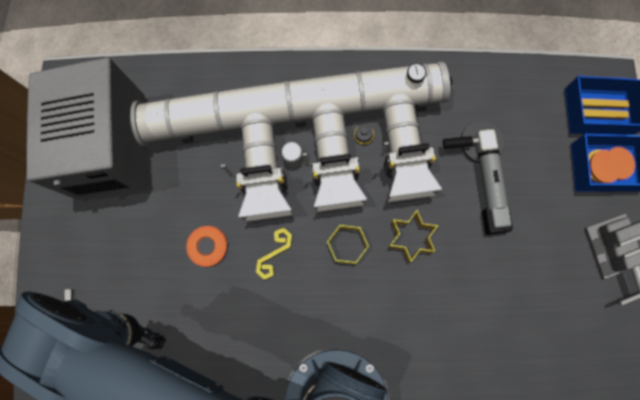

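The star (side px 317,300; top px 414,237) stands in front of the right hood. Its grip is at about top px (414,148) and side px (391,210). Next I'll measure that grip's bar from the depth in both views.

```bash
cat >> h.py <<'E'
def cloud(c):
    v,u=np.mgrid[0:400,0:640]; p=cv2.undistortPoints(np.stack([u,v],-1).reshape(-1,1,2).astype(float),K(c),np.array(c['distortion']))[:,0]
    z=c['range_z'].reshape(-1,1); P=np.hstack([p*z,z,np.ones_like(z)])@np.linalg.inv(c['view']).T
    return P[:,:3].reshape(400,640,3)
E
python3 - <<'E'
from h import *
for n in ('side','top'):
    c=bot.camera(n); P=cloud(c); I=c['image'].astype(int)
    for nm,ctr in (('left',(.59,.2)),('mid',(.62,.005)),('right',(.652,-.2))):
        m=(c['range_z']>0)&(np.hypot(P[...,0]-ctr[0],P[...,1]-ctr[1])<.055)&(P[...,2]>.185)&(P[...,2]<.235)&(I.max(-1)<80)
        if nm!='left' or 1:
            q=P[m]; 
            if len(q)<5: print(n,nm,len(q)); continue
            t=q[q[:,2]>q[:,2].max()-.008]
            (cx,cy),(w,h),a=cv2.minAreaRect(t[:,:2].astype(np.float32)*1000)
            vv=np.linalg.svd(t[:,:2]-t[:,:2].mean(0))[2][0] if len(t)>2 else 0
            px=np.argwhere(m)
            print(n,nm,len(q),'z',np.percentile(q[:,2],[2,50,98]).round(4),'top',len(t),t.mean(0).round(4),(round(cx),round(cy)),(round(w),round(h)),round(a,1),'dir',np.degrees(np.arctan2(vv[0],vv[1])).round(1),'rc',px.min(0),px.max(0))
    cr=c['image'][100:280,300:480] if n=='side' else c['image'][80:230,340:500]
    cv2.imwrite(f'pics/{n}2.png',cv2.resize(cr[:,:,::-1],None,fx=3.3,fy=3.3,interpolation=cv2.INTER_CUBIC))
E
```

```text
side left 159 z [0.1859 0.2082 0.2169] top 73 [0.5955 0.1956 0.2144] (596, 199) (17, 75) 10.5 dir 170.5 rc [149 290] [166 306]
side mid 196 z [0.1858 0.2099 0.2172] top 96 [ 0.6235 -0.0028  0.2143] (624, 0) (18, 71) 5.3 dir 170.0 rc [171 329] [190 348]
side right 276 z [0.1872 0.2101 0.2182] top 119 [ 0.6516 -0.1993  0.2155] (652, -197) (16, 75) 6.8 dir 172.1 rc [199 378] [222 403]
top left 183 z [0.1951 0.2145 0.2194] top 56 [0.5949 0.2072 0.2181] (595, 203) (14, 66) 3.8 dir -7.6 rc [166 240] [175 270]
top mid 184 z [0.1982 0.2149 0.2202] top 111 [0.623  0.004  0.2168] (623, 6) (15, 77) 10.0 dir 171.4 rc [153 319] [164 350]
top right 201 z [0.1989 0.2146 0.2203] top 112 [ 0.6501 -0.1934  0.2168] (650, -192) (15, 76) 9.4 dir 170.7 rc [143 398] [154 428]
```

```bash
python3 - <<'E'
from h import *
from scipy.spatial.transform import Rotation as R
s=bot.read_state(); Rc=R.from_rotvec(s['orientation']); print(Rc.as_matrix().round(3), s['time'])
for a in (8,188):
    a=np.radians(a); z=np.array([np.cos(a),np.sin(a),0]); x=np.array([0,0,-1.]); y=np.cross(z,x)
    T=R.from_matrix(np.stack([x,y,z],1)); print((Rc.inv()*T).as_rotvec())
p=s['eef_pos']
print('shift in tool, cm', Rc.inv().apply(np.array([.651,-.196,.33])-p)*100)
c=bot.camera('top');P=cloud(c)
x=np.array([np.cos(.14),np.sin(.14)]);d=P[...,:2]-np.array([.651,-.196]);a=d@x;b=d@np.array([-x[1],x[0]])
for lo,hi in ((-.1,-.06),(-.06,-.03),(-.03,-.012),(.012,.03),(.03,.06),(.06,.1),(.1,.16),(.16,.25)):
    m=(a>lo)&(a<hi)&(abs(b)<.045)&(c['range_z']>0); print(lo,hi,P[m][:,2].max().round(3) if m.any() else None)
E
```

```text
[[ 0.    -0.912  0.411]
 [-0.     0.411  0.912]
 [-1.    -0.    -0.   ]] 1.1
[ 1.00733430e+00 -1.63653414e-05  6.24227180e-05]
[-2.13425835e+00 -7.28829096e-05 -1.91076861e-05]
shift in tool, cm [ -9.86512656 -67.40164277 -41.09053585]
-0.1 -0.06 0.14
-0.06 -0.03 0.139
-0.03 -0.012 0.173
0.012 0.03 0.133
0.03 0.06 0.138
0.06 0.1 0.141
0.1 0.16 0.143
0.16 0.25 0.19
```

View pics/side2.png

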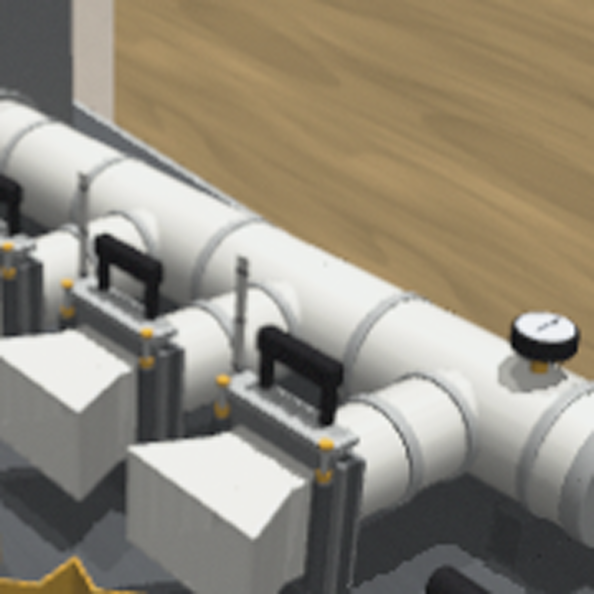

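Call:
play_rows(
  travel=[
    [-1,0,0],
    [-2,0,0],
    [-2,0,0],
    [-2,0,0],
    [-2,0,0],
    [-1,0,0],
    [0,-1,-0.6],
    [0,-2,-1.2],
    [0,-3,-1.8],
    [0,-3,-1.8],
    [0,-3,-1.8],
    [0,-3,-1.8],
    [0,-3,-1.8],
    [0,-3,-1.8],
    [0,-3,-1.8],
    [0,-3,-1.8],
    [0,-3,-1.8],
    [0,-3,-1.8],
    [0,-3,-1.8],
    [0,-3,-1.8],
  ],
  dr=[
    [0,0,0],
    [0,0,0],
    [0,0,0],
    [0,0,0],
    [0,0,0],
    [0,0,0],
    [0,0,0],
    [0,0,0],
    [0,0,0],
    [0,0,0],
    [0,0,0],
    [0,0,0],
    [0,0,0],
    [0,0,0],
    [0,0,0],
    [0,0,0],
    [0,0,0],
    [0,0,0],
    [0,0,0],
    [0,0,0],
  ],
  claw=[1,1,1,1,1,1,1,1,1,1,1,1,1,1,1,1,1,1,1,1],
)

```text
time: 3.15
eef_pos: [0.465, 0.08, 0.3306]
orientation: [-0.891, 1.381, 0.892]
ft_force: [0.6, 0.8, 0.5]
width: 0.0853
```

Call:
play_rows(
  travel=[
    [0,-2.7,-1.7],
    [0,-2.7,-1.7],
    [0,-2.7,-1.7],
    [0,-2.7,-1.7],
    [0,-2.7,-1.7],
    [0,-2.7,-1.7],
    [0,-2.7,-1.7],
    [0,-2.7,-1.7],
    [0,-2.7,-1.7],
    [0,-2,-1.2],
    [0,0,0],
    [0,0,0],
    [0,0,0],
    [0,0,0],
    [0,0,0],
    [0,0,0],
    [0,0,0],
    [0,0,0],
    [0,0,0],
    [0,0,0],
  ],
  dr=[
    [0,0,0],
    [0.07,0,0],
    [0,0,0],
    [0,0,0],
    [0,0,0],
    [0,0,0],
    [0,0,0],
    [0,0,0],
    [0,0,0],
    [0,0,0],
    [0.1,0,0],
    [0.1,0,0],
    [0.1,0,0],
    [0.1,0,0],
    [0.1,0,0],
    [0.1,0,0],
    [0.1,0,0],
    [0.1,0,0],
    [0.1,0,0],
    [0.04,0,0],
  ],
  claw=[1,1,1,1,1,1,1,1,1,1,0.6,0.6,0.6,0.6,0.6,0.6,0.6,0.6,0.6,0.6],
)

```text
time: 5.15
eef_pos: [0.6215, -0.1862, 0.3305]
orientation: [-0.104, 1.57, 0.105]
ft_force: [-0.6, -0.4, 0.0]
width: 0.0517
```

```bash
cat > chk.py <<'E'
from h import *
import sys
from scipy.spatial.transform import Rotation as R
s=bot.read_state(); Rc=R.from_rotvec(s['orientation']); print(s['time'],s['eef_pos'].round(4),s['width'],s['qpos'].round(2),s['ft_force'].round(1))
a=np.radians(8); z=np.array([np.cos(a),np.sin(a),0]); x=np.array([0,0,-1.]); y=np.cross(z,x)
T=R.from_matrix(np.stack([x,y,z],1)); print('turn',(Rc.inv()*T).as_rotvec().round(3),'shift cm',(Rc.inv().apply(np.array([.651,-.196,.187])-s['eef_pos'])*100).round(2))
c=bot.camera('side'); tag=sys.argv[1]
cv2.imwrite(f'pics/s{tag}.png',cv2.resize(c['image'][60:280,260:500,::-1],None,fx=2.6,fy=2.6,interpolation=cv2.INTER_CUBIC))
E
python3 chk.py 3
```

```text
5.15 [ 0.6215 -0.1862  0.3305] 0.05165090185830529 [-0.29  0.61  0.81  1.77 -0.    1.15] [-0.6 -0.4  0. ]
turn [-0.007 -0.001 -0.   ] shift cm [14.35 -1.37  2.82]
```

View pics/s3.png

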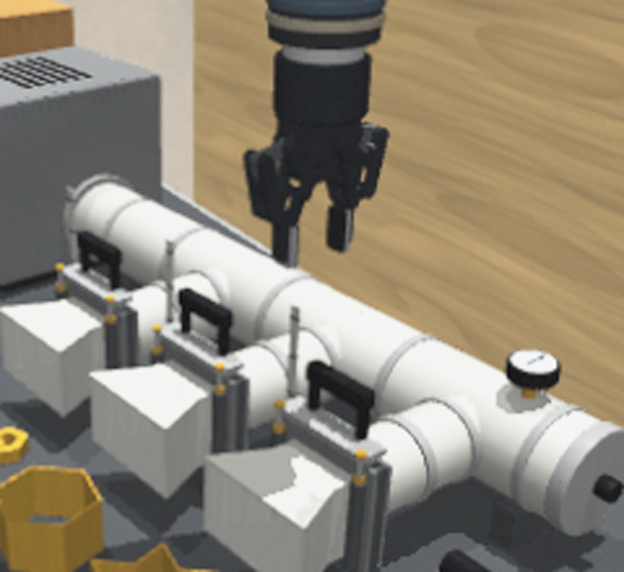

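The open gripper hangs above and in front of the right grip, with its fingers at crop (285–340, 245), clear of everything. Next I'll line up horizontally and lower part way.

Call:
play_rows(
  travel=[
    [0,-0.4,0.9],
    [0,-0.5,1],
    [0,-0.5,0.9],
    [0,0,0],
    [1.5,0,0],
    [2,0,0],
    [2,0,0],
    [1.5,0,0],
    [0,0,0],
  ],
  dr=[
    [-0.007,0,0],
    [0,0,0],
    [0,0,0],
    [0,0,0],
    [0,0,0],
    [0,0,0],
    [0,0,0],
    [0,0,0],
    [0,0,0],
  ],
  claw=[0.6,0.6,0.6,0.6,0.6,0.6,0.6,0.6,0.6],
)

```text
time: 6.1
eef_pos: [0.6501, -0.1953, 0.2593]
orientation: [-0.113, 1.571, 0.114]
ft_force: [-0.2, -1.2, 0.5]
width: 0.0516
```

```bash
python3 chk.py 4
```

```text
6.1 [ 0.6501 -0.1953  0.2593] 0.05160356125096599 [-0.29  0.64  0.68  1.61 -0.    1.13] [-0.2 -1.2  0.5]
turn [ 0.005 -0.003 -0.001] shift cm [ 7.23 -0.09  0.1 ]
```

View pics/s4.png

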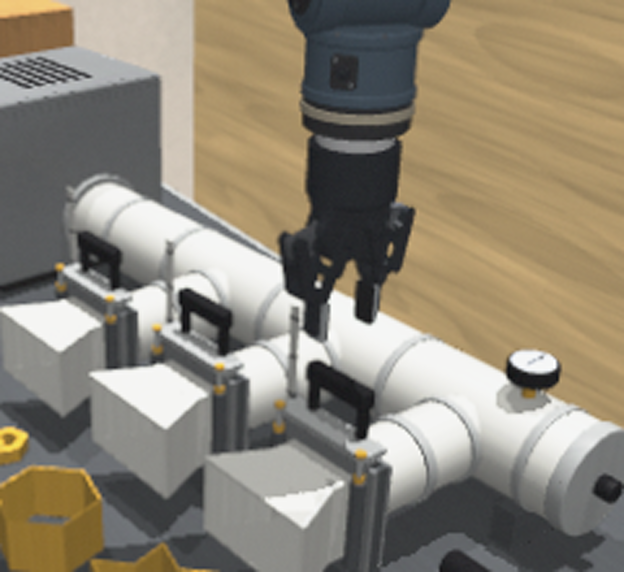

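The open jaws straddle the bar, with fingertips at (318,335) and (368,318) above the bar at (340,380). Next I'll descend and close.

Call:
play_rows(
  travel=[
    [1,0,0.1],
    [1.5,-0.1,0],
    [1.5,0,0],
    [1.5,0,0],
    [1,0,0],
    [0.5,0,0],
    [0,0,0],
  ],
  dr=[
    [0,0,0],
    [0,0,0],
    [0,0,0],
    [0,0,0],
    [0,0,0],
    [0,0,0],
    [0,0,0],
  ],
  claw=[0.6,0.6,0.6,0.6,0.6,0.6,0.6],
)

```text
time: 6.85
eef_pos: [0.6528, -0.1963, 0.1914]
orientation: [-0.113, 1.568, 0.113]
ft_force: [0.6, 0.4, -0.3]
width: 0.0511
```

```bash
python3 chk.py 5
```

```text
6.85 [ 0.6528 -0.1963  0.1914] 0.05107446109766457 [-0.29  0.62  0.48  1.42  0.    1.13] [ 0.6  0.4 -0.3]
turn [ 0.004 -0.    -0.   ] shift cm [ 0.44  0.06 -0.17]
```

View pics/s5.png

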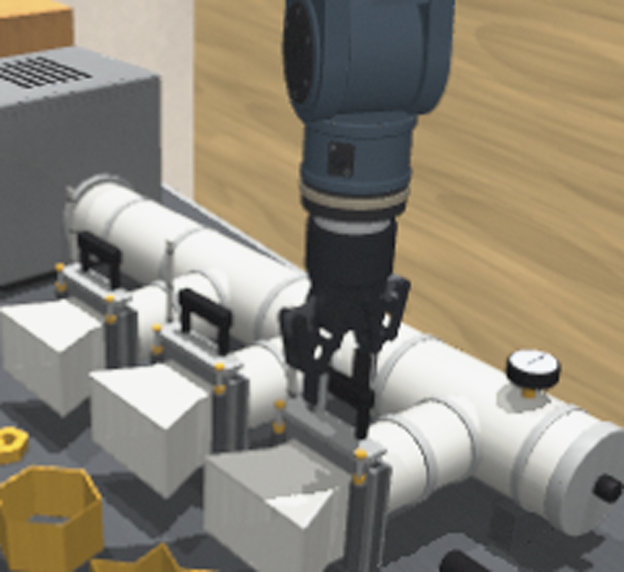

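The fingers stand on either side of the bar (front one at 318,395; rear one at 368,370). Closing now.

Call:
play_rows(
  travel=[
    [0.3,0,-0.1],
    [0,0,0],
    [0,0,0],
    [0,0,0],
    [0,0,0],
    [0,0,0],
    [0,0,0],
    [0,0,0],
    [0,0,0],
    [0,0,0],
  ],
  dr=[
    [0,0,0],
    [0,0,0],
    [0,0,0],
    [0,0,0],
    [0,0,0],
    [0,0,0],
    [0,0,0],
    [0,0,0],
    [0,0,0],
    [0,0,0],
  ],
  claw=[0.6,0.4,0.3,0.2,0.1,0,0,0,0,0],
)

```text
time: 7.9
eef_pos: [0.6545, -0.1961, 0.189]
orientation: [-0.114, 1.563, 0.113]
ft_force: [18.7, 1.7, -4.1]
width: 0.0148
```

```bash
python3 chk.py 6
```

```text
7.9 [ 0.6545 -0.1961  0.189 ] 0.01480415958636748 [-0.29  0.62  0.47  1.41  0.    1.13] [18.7  1.7 -4.1]
turn [0.005 0.005 0.001] shift cm [ 0.19  0.06 -0.35]
```

View pics/s6.png

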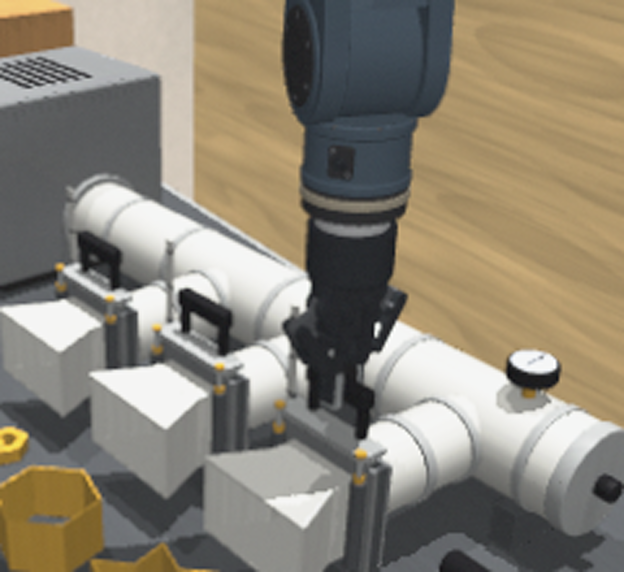

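The jaws hold the bar (width 14.8 mm, bar at 340,390). A side force of +18.7 N remains, so I'll ease towards +x and then lift slowly.

Call:
play_rows(
  travel=[
    [0,0,0.15],
    [0,0,0.15],
    [0,0,0],
    [-0.2,0,0],
    [-0.2,0,0],
    [-0.2,0,0],
    [-0.2,0,0],
    [-0.2,0,0],
    [-0.2,0,0],
    [-0.2,0,0],
    [-0.2,0,0],
    [-0.2,0,0],
    [-0.2,0,0],
    [0,0,0],
  ],
  dr=[
    [0,0,0],
    [0,0,0],
    [0,0,0],
    [0,0,0],
    [0,0,0],
    [0,0,0],
    [0,0,0],
    [0,0,0],
    [0,0,0],
    [0,0,0],
    [0,0,0],
    [0,0,0],
    [0,0,0],
    [0,0,0],
  ],
  claw=[0,0,0,0,0,0,0,0,0,0,0,0,0,0],
)

```text
time: 9.35
eef_pos: [0.6547, -0.196, 0.2085]
orientation: [-0.113, 1.568, 0.113]
ft_force: [-5.4, -2.2, -9.2]
width: 0.0147
```

```bash
python3 chk.py 7
```

```text
9.35 [ 0.6547 -0.196   0.2085] 0.014740961522143253 [-0.29  0.63  0.53  1.47 -0.    1.14] [-5.4 -2.2 -9.2]
turn [ 0.004 -0.     0.   ] shift cm [ 2.15  0.06 -0.36]
```

View pics/s7.png

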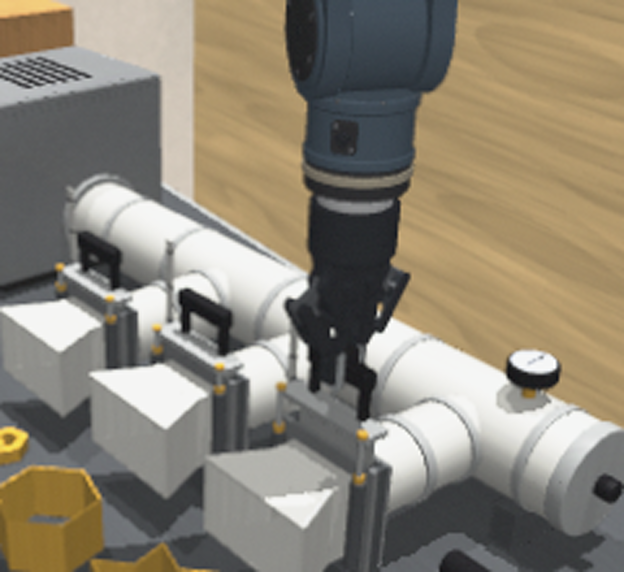

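The right gate rises with the tool: its crosshead bolt went from (361,455) to (362,435). Force is about 9–10 N, as expected at 20 mm. I'll continue to half.

Call:
play_rows(
  travel=[
    [-0.2,0,0],
    [-0.2,0,0],
    [-0.2,0,0],
    [-0.2,0,0],
    [-0.2,0,0],
    [-0.2,0,0],
    [-0.2,0,0],
    [-0.2,0,0],
    [-0.2,0,0],
    [-0.2,0,0],
    [-0.1,0,0],
    [0,0,0],
    [0,0,0],
    [0,0,0],
  ],
  dr=[
    [0,0,0],
    [0,0,0],
    [0,0,0],
    [0,0,0],
    [0,0,0],
    [0,0,0],
    [0,0,0],
    [0,0,0],
    [0,0,0],
    [0,0,0],
    [0,0,0],
    [0,0,0],
    [0,0,0],
    [0,0,0],
  ],
  claw=[0,0,0,0,0,0,0,0,0,0,0,0,0,0],
)

```text
time: 10.8
eef_pos: [0.6546, -0.1961, 0.2292]
orientation: [-0.113, 1.569, 0.113]
ft_force: [-3.0, -4.1, -13.9]
width: 0.015
```

```bash
python3 chk.py 8; python3 - <<'E'
from h import *
x=np.array([np.cos(.14),np.sin(.14)])
for n in ('side','top'):
  c=bot.camera(n);P=cloud(c)
  save(c,n+'8.png')
  for nm,g in (('left',(.595,.201)),('mid',(.623,.003)),('right',(.651,-.196))):
    d=P[...,:2]-np.array(g);a=d@x;b=d@np.array([-x[1],x[0]])
    for lo,hi in ((-.055,-.03),(.03,.055)):
      m=(abs(a)<.02)&(b>lo)&(b<hi)&(P[...,2]>.15)&(P[...,2]<.27)&(c['range_z']>0); z=P[m][:,2]
      print(n,nm,lo,len(z),np.percentile(z,[5,25,50,75,95]).round(3) if len(z) else '')
E
```

```text
10.8 [ 0.6546 -0.1961  0.2292] 0.0150170512896452 [-0.29  0.63  0.59  1.53 -0.    1.14] [ -3.   -4.1 -13.9]
turn [ 0.004 -0.001 -0.   ] shift cm [ 4.22  0.06 -0.36]
side left -0.055 110 [0.161 0.166 0.181 0.203 0.214]
side left 0.03 60 [0.159 0.165 0.167 0.184 0.213]
side mid -0.055 133 [0.165 0.166 0.18  0.202 0.214]
side mid 0.03 70 [0.163 0.165 0.166 0.188 0.214]
side right -0.055 271 [0.151 0.182 0.208 0.229 0.253]
side right 0.03 197 [0.152 0.167 0.205 0.208 0.244]
top left -0.055 132 [0.161 0.165 0.167 0.169 0.215]
top left 0.03 121 [0.162 0.165 0.167 0.171 0.217]
top mid -0.055 119 [0.162 0.164 0.167 0.169 0.215]
top mid 0.03 131 [0.163 0.166 0.167 0.185 0.217]
top right -0.055 0 
top right 0.03 0
```

View pics/s8.png

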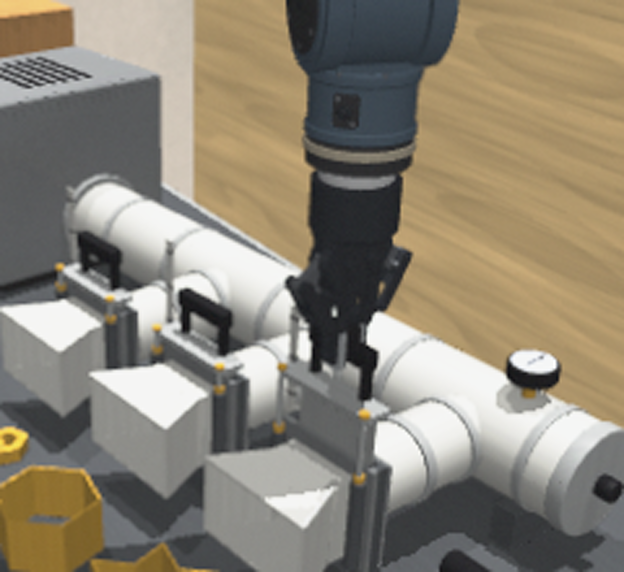

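The right gate's crosshead top is at 0.206 m, against 0.166 m shut, so it is lifted 40 mm. The force of 13.9 N also matches half open. The other two crossheads are still at 0.167 m. I'll hold for a second to check for slipping.

Call:
play_rows(
  travel=[
    [0,0,0],
    [0,0,0],
    [0,0,0],
    [0,0,0],
    [0,0,0],
    [0,0,0],
    [0,0,0],
    [0,0,0],
    [0,0,0],
    [0,0,0],
  ],
  dr=[
    [0,0,0],
    [0,0,0],
    [0,0,0],
    [0,0,0],
    [0,0,0],
    [0,0,0],
    [0,0,0],
    [0,0,0],
    [0,0,0],
    [0,0,0],
  ],
  claw=[0,0,0,0,0,0,0,0,0,0],
)

```text
time: 11.95
eef_pos: [0.6546, -0.1961, 0.2292]
orientation: [-0.113, 1.569, 0.113]
ft_force: [-4.5, -2.9, -13.2]
width: 0.0147
```

```bash
python3 chk.py 9; python3 - <<'E'
from h import *
x=np.array([np.cos(.14),np.sin(.14)])
c=bot.camera('side');P=cloud(c)
d=P[...,:2]-np.array((.651,-.196));a=d@x;b=d@np.array([-x[1],x[0]])
m=(abs(a)<.02)&(b>.03)&(b<.055)&(P[...,2]>.195)&(P[...,2]<.215); print(m.sum(),np.percentile(P[m][:,2],[25,50,75]))
print(bot.read_state()['ft_force'])
bot.job_done()
E
```

```text
11.95 [ 0.6546 -0.1961  0.2292] 0.014696592368597912 [-0.29  0.63  0.59  1.53 -0.    1.14] [ -4.5  -2.9 -13.2]
turn [ 0.004 -0.001 -0.   ] shift cm [ 4.22  0.06 -0.35]
74 [0.20494473 0.20608056 0.20722164]
[ -5.11077119  -3.4168578  -12.68733064]
the job is handed in; nothing more can be done
```

The star stands in front of the right (-y) hood, so I gripped that gate's bar, eased it up at about 20 mm/s to half open, and handed the job in while still holding it.

- **Lift:** the right gate's crosshead top measured 0.206 m against 0.166 m shut, so it is lifted about 40 mm. It did not slip during a one-second hold, with the tool height unchanged.
- **Force:** the pull on the wrist was 13–14 N, which matches half open.
- **Other gates:** the left and middle crossheads were still at 0.167 m, so both are shut.
- **Brass pieces, tools and tins:** nothing I saw in the pictures had moved, but I did not re-measure their positions at the end.
- **Readings that disagreed:** closing the jaws briefly put about 19 N sideways on the bar, and I relieved it with a 3 mm shift before lifting. The jaws read 14.7–15 mm on the 16 mm bar.

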